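# Close and lock the drive-box panel of the skiving machine

### The job

The hinged panel on top of the grey drive box stands slightly ajar on its springy seal. Put the fingertips in the slot of its big round quarter-turn fastener, press the panel down flush and, still pressing, turn the fastener clockwise (seen from above) a quarter turn to its stop, so that the panel stays shut by itself when you let go and move clear. Only press and turn: do not lift the panel open, and leave the mug, the thread spool and the phone where they are.

Things in the scene. Friction and masses are not known exactly. Their poses are not given: they have to be found in the camera images.
- housing: Grey steel drive box fixed to the bench, 260 x 240 mm and 85 mm high, with a motor sticking out 100 mm from its back. Origin: centre of its underside, on the bench; x points from its front to its back (the hinge side), y to its left, z up.
- panel (a joint): Hinge of the aluminium top panel (184 x 180 x 4 mm), rad: 0 = shut, flush with the rim; grows as the front edge rises. The hinge line runs along the box's y, 70 mm behind the box's centre, 85 mm above the bench. A springy seal holds it ajar at about 0.11; about 6 N straight down on the fastener brings it to its stop at 0; let go while unlocked, it rises again.
- fastener (a joint): Fastener angle, rad: 0 = slot parallel to the hinge; grows clockwise seen from above; 1.571 = locked, at its stop (slot pointing at the box's front). Starts at 0 to 0.35; turning takes about 0.1 N m; it stays where left. Panel flush: from about 1.25 on a tongue below slides under a bar in the box and holds it. Turned while ajar: the tongue passes over the bar and keeps the panel from shutting.
- slot (a point): Middle of the slot's floor, on the turning axis, 125 mm in front of the hinge line, 3.5 mm above the panel's top (88.5 mm above the bench when shut). z out of the panel, y along the slot. Slot 36 mm wide, 88 long, 13 deep, across a black 90 mm disc in a fixed steel collar (106 mm, as high as the disc). Fingertips on the floor 20 to 28 mm off the axis, moved round it, push the slot's wall.
- mug: White mug, 80 mm across, 90 mm high, stands beside the box; leave it. Origin: centre of its underside.
- spool: Thread spool, 48 mm across, 60 mm high, stands beside the box; leave it. Origin: centre of its underside.
- phone: Black phone lying flat, 75 x 155 x 9 mm, beside the box; leave it. Origin: centre of its underside.

How it is judged (in metres and radians):
On the way, in this order (a step that is already met when the one before it is completed fails the run):
1. the panel is pressed flush while the fastener is not yet locked, fingers on the fastener or panel (value of joint panel below 0.03 rad and value of joint fastener below 1.2 rad and contact force between the fingers and housing above 0.5 N), for 0.05 s.
2. the fastener is turned to its stop with the panel flush (value of joint panel below 0.03 rad and value of joint fastener above 1.42 rad and contact force between the fingers and housing above 0.2 N), for 0.05 s.
At the end, for the whole second after the job is handed in: The panel stays shut by itself, flush within 0.03 rad (about 5 mm at its front edge), the fastener is turned to at least 1.40 rad of its 1.571 and at rest, and mug, spool and phone are within 20 mm of where they stood (value of joint panel below 0.03 rad and value of joint fastener above 1.4 rad and velocity of joint fastener below 0.1 rad/s and distance of each of mug, spool, phone from where it was at the start of the episode below 0.02 m); the robot touches nothing.
It fails at once if the panel is lifted open (value of joint panel above 0.3 rad).
It fails at once if the mug is moved, tipped or lifted (distance of mug from where it was at the start of the episode above 0.02 m).
It fails at once if the spool is moved, tipped or lifted (distance of spool from where it was at the start of the episode above 0.02 m).
It fails at once if the phone is moved, tipped or lifted (distance of phone from where it was at the start of the episode above 0.02 m).
It also fails if it takes over 42 s, if anything falls off the work surface, if the arm or the gripper's body presses on something with over 40 N, if the wrist force passes 120 N, or if a joint passes its speed limit or range.

### The arm

A 6-joint arm with a two-finger parallel gripper is mounted at the origin on the work surface. World frame = base frame: x ahead of the robot, y to its left, z up, the work surface at z = 0. Lengths are in m, angles in degrees, forces in N, time in s.
With the tool pointing down it reaches from about 0.3 to 0.75 m from the base axis. Payload 8.5 kg.
Tool frame: the origin (TCP) lies on the centre line of the jaws, within the pads' length; the fingertips stand 19 mm ahead of it and the grasp point (between the pads) is the TCP (manip.tip_reach is the distance from the TCP to the fingertips, in m); z points along the fingers, y is the line along which they close (so a half turn about z gives the same grasp; the last joint's range is limited). The gripper opens to 85 mm and grips with 20 to 120 N. Pads are 22 mm wide; open, the fingers measure 114 mm over their backs; the gripper's body (76 mm by 85 mm) begins 54 mm behind the grasp point. The pads swing forward as they close: fully open they stand 13 mm farther back than shut.
Start: joints at [64.67, 21.807, 74.336, -0, 83.858, -12.336], TCP at [0.124, 0.536, 0.25] pointing down, gripper open.
Joint ranges: [-178.18, 178.18], [-50.72, 133.34], [12.68, 142.11], [-81.47, 261.47], [9.98, 163.14], [-165.26, 165.26]. Speed limits (degrees/s): [136.94, 136.94, 180, 180, 180, 180].

### API

Orientations are given as a 3x3 rotation matrix whose columns are the frame's x, y, z axes.
In Python, from workcell import manip gives the robot as it stands.
- The arm moves only by the tool apply_moves, never from a script. Its argument "motion" is a list of rows, each an object with "travel": the shift along the tool's x, y, z in mm, a list of three; "turn": the turn about the tool's z in degrees. In form: [{"travel": [dx, dy, dz], "turn": turn}, ...]. A call has 1 to 8 rows; each row shifts and turns the commanded pose from where the row before left it, along the tool's axes as they then stand; what a row does not reach is not made up. A row lasts 1/8 s, in which the tool goes at most 62.5 mm and 10.7 degrees, less where a joint would pass 70% of its speed; a pose out of reach is approached as far as the arm can. A call with a gripper value outside its range is refused whole. "jaw" is the opening, from 0 (shut) to 1 (fully open), set as the call begins (left out, the last holds). The fingers move at their own pace and stop on an object; "grip_force" is the grip in N (left out, the last holds). Time passes only in rows, so rows that do not move let the fingers close. It gives the time, the measured TCP pose, the force, the opening and the grip force at its end, in the units of the state.
- manip.sense(): the state, without advancing time (a new reading comes with each control period).
- manip.get_image(name): name is "scene" or "top" or "wrist"; returns a dict with "color" (480x640x3 uint8, blue, green, red), "range_z" (480x640 float32, m along the optical axis (not along the pixel's ray), 0 where there is no reading), "fx", "fy", "cx", "cy" (pixels), "pose" (4x4, takes a point from camera to world coordinates). Camera axes: x right, y up, looking along -z (the intrinsics and any distortion apply to the point x, -y, -z); pixel columns grow to the right and rows downward; lengths in m; the calibration is good to about 2 mm. A picture is of the moment at which its call begins.
- manip.finish_job(): hands the job in; it is judged then, once.
The state is a dict: "clock": time; "q": joint angles; "joint_velocities": joint speeds; "joint_efforts": joint torques, N m; "position": TCP position; "orientation": TCP orientation; "ft_force": force on the tool from outside, world axes, zero at the start; "torque": the same for the moment, N m; "finger_gap": opening from 0.0 (shut) to 1.0 (fully open); "grasp_force": force on a finger pad.
Only numpy, scipy, OpenCV 4.12 (cv2) and the standard library are available. Lean on these libraries where they do the work, as an engineer would, in place of code of your own. Each camera call takes 0.05 s, during which the arm holds its last target. There are 200 camera calls.

## Working session

There is one attempt and no reset: what is moved stays moved. The work goes in short steps, Python scripts to look and compute and a tool call to move; the robot and the scene stay as the last step left them, time stands still between calls to the robot, and variables do not carry over. Pictures are saved under pics/ and viewed, at most 10 in all, crops included, and the job is handed in when it is done.

Besides the shell and the picture viewer there is one more tool, called after "Call:" as name(argument=value, ...), one argument or row to a line, values as JSON. apply_moves: Moves the arm, as the interface text tells. Its arguments: {"type":"object","properties":{"motion":{"type":"array","items":{"type":"object","properties":{"travel":{"type":"array","items":{"type":"number"}},"turn":{"type":"number"}}}},"jaw":{"type":"number"},"grip_force":{"type":"number"}},"required":["motion"]}

```bash
mkdir -p pics; python3 - <<'E'
from workcell import manip
import cv2,numpy as np,pickle
d={n:manip.get_image(n) for n in("top","scene")}
pickle.dump(d,open("im0.pkl","wb"))
for n in d:
    cv2.imwrite(f"pics/{n}0.png",d[n]["color"])
    i=d[n];print(n,i["fx"],i["cx"],i["cy"],i.keys(),np.round(i["pose"],3).tolist())
s=manip.sense();print(s["clock"],np.round(s["orientation"],3).tolist(),s["position"],s["finger_gap"],manip.tip_reach)
E
```

```text
top 543.2263451903086 311.4990315265932 249.94824581611428 dict_keys(['color', 'range_z', 'fx', 'fy', 'cx', 'cy', 'pose']) [[-0.003, 0.99, -0.144, 0.419], [-1.0, -0.004, -0.01, 0.034], [-0.01, 0.144, 0.989, 1.051], [0.0, 0.0, 0.0, 1.0]]
scene 540.2626236201542 326.9656011286676 240.66203627080688 dict_keys(['color', 'range_z', 'fx', 'fy', 'cx', 'cy', 'pose']) [[0.42, -0.475, 0.773, 1.444], [0.907, 0.226, -0.354, -0.351], [-0.007, 0.85, 0.526, 0.657], [0.0, 0.0, 0.0, 1.0]]
0.1 [[-0.974, 0.225, -0.001], [0.225, 0.974, -0.001], [0.0, -0.001, -1.0]] [0.12356873 0.53568804 0.24978706] 0.9966566586146278 0.019
```

View pics/top0.png

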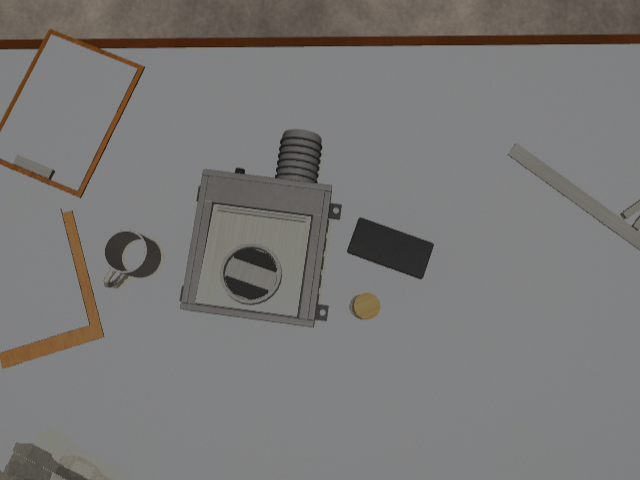

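View pics/scene0.png

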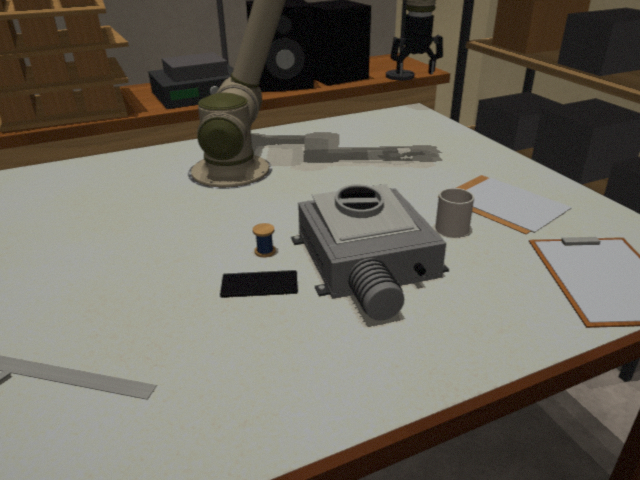

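The top view shows the box at about (258,248), its motor pointing away from the robot and the fastener at (251,274). The slot is the light band from about (226,268) to (278,280). The mug is at (133,255), the spool at (366,306) and the phone at (390,248).

```bash
cat > h.py <<'E'
import numpy as np,cv2
def cloud(i):
    v,u=np.mgrid[:480,:640]; z=i["range_z"]
    p=np.stack([(u-i["cx"])/i["fx"]*z,-(v-i["cy"])/i["fy"]*z,-z],-1)
    return p@i["pose"][:3,:3].T+i["pose"][:3,3]
def ray(i,uv,h):
    d=i["pose"][:3,:3]@np.array([(uv[0]-i["cx"])/i["fx"],-(uv[1]-i["cy"])/i["fy"],-1])
    o=i["pose"][:3,3]; return o+d*(h-o[2])/d[2]
E
python3 - <<'E'
from h import *;import pickle
i=pickle.load(open("im0.pkl","rb"))["top"];P=cloud(i)
print("bench",np.median(P[380:440,200:500,2]))
roi=np.zeros((480,640),bool);roi[160:335,175:335]=1
m=roi&(P[...,2]>.07)&(P[...,2]<.13)
m=cv2.morphologyEx(m.astype(np.uint8),cv2.MORPH_OPEN,np.ones((9,9)))
c=max(cv2.findContours(m,0,2)[0],key=cv2.contourArea)[:,0]
xy=P[c[:,1],c[:,0],:2]*1000
print("box",cv2.minAreaRect(xy.astype(np.float32)))
# fastener dark halves
g=cv2.cvtColor(i["color"],6);r=np.zeros_like(g);cv2.circle(r,(251,274),31,255,-1)
dk=((g<70)&(r>0)).astype(np.uint8)
n,l,st,ce=cv2.connectedComponentsWithStats(dk)
for k in range(1,n):
    if st[k,4]>80:
        w=ray(i,ce[k],.112);print("dark",st[k],ce[k],w, np.median(P[l==k][:,2]))
for vu in[(274,251),(230,260),(300,220),(300,290),(195,260)]:print(vu,P[vu])
big=cv2.resize(i["color"][160:340,160:360],None,fx=3,fy=3,interpolation=2)
cv2.imwrite("pics/crop.png",cv2.convertScaleAbs(big,alpha=1.5))
E
```

```text
bench -0.00016087906709028044
box ((590.60986328125, 139.60137939453125), (240.78683471679688, 303.5516662597656), 82.31298828125)
dark [ 223  247   54   53 1157] [249.3681936  271.73292999] [0.51786495 0.15129675 0.112     ] 0.11350239856765076
(274, 251) [0.51518246 0.14995209 0.09931415]
(230, 260) [0.5958771  0.13609702 0.08835964]
(300, 220) [0.46944435 0.20283131 0.10404677]
(300, 290) [0.46917636 0.08100329 0.10114604]
(195, 260) [0.66064572 0.1368159  0.08817158]
```

View pics/crop.png

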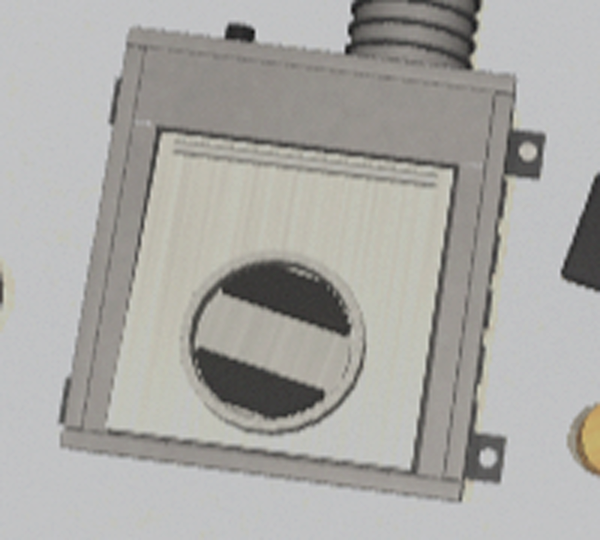

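```bash
python3 - <<'E'
from h import *;import pickle
i=pickle.load(open("im0.pkl","rb"))["top"]
f=lambda c:ray(i,(160+c[0]/3,160+c[1]/3),.114)
print("collar centre",f((274,342)),"diam",np.linalg.norm(f((183,342))-f((366,342))))
for a,b in[((222,290),(350,335)),((197,348),(324,390))]:
    d=f(a)-f(b);print("slot yaw",np.degrees(np.arctan2(d[1],d[0])),f(a),f(b))
E
```

```text
collar centre [0.51368923 0.14758018 0.114     ] diam 0.1059197636938899
slot yaw 70.39438172236474 [0.54414617 0.17822538 0.114     ] [0.51757893 0.10363904 0.114     ]
slot yaw 71.5782292444735 [0.51038298 0.19210002 0.114     ] [0.48583825 0.11840936 0.114     ]
```

Call:
apply_moves(
  motion=[
    {"travel": [-39,-24,0],"turn": 0},
    {"travel": [-39,-24,0],"turn": 0},
    {"travel": [-39,-24,0],"turn": 0},
    {"travel": [-39,-24,0],"turn": 0},
    {"travel": [-39,-24,0],"turn": 0},
    {"travel": [-39,-24,0],"turn": 0},
    {"travel": [-39,-24,0],"turn": 0},
    {"travel": [-39,-24,0],"turn": 0},
  ],
  jaw=0.46,
)

```text
clock: 1.1
position: [0.3853, 0.2774, 0.2501]
orientation: [[-0.974, 0.225, -0.0], [0.225, 0.974, -0.0], [0.0, -0.0, -1.0]]
ft_force: [0.1, -0.3, -0.6]
finger_gap: 0.461
grasp_force: 0.0
```

Call:
apply_moves(
  motion=[
    {"travel": [-39,-24,0],"turn": 0},
    {"travel": [-39,-24,0],"turn": 0},
    {"travel": [-39,-24,0],"turn": 3},
    {"travel": [-39,-24,0],"turn": 3},
    {"travel": [0,0,0],"turn": 0},
    {"travel": [0,0,0],"turn": 0},
  ],
)

```text
clock: 1.85
position: [0.5127, 0.1487, 0.25]
orientation: [[-0.946, 0.325, -0.001], [0.325, 0.946, 0.0], [0.001, -0.0, -1.0]]
ft_force: [-0.4, -0.2, -0.8]
finger_gap: 0.458
grasp_force: 0.0
```

```bash
python3 - <<'E'
from workcell import manip
from h import *
i=manip.get_image("wrist");cv2.imwrite("pics/w1.png",i["color"]);import pickle;pickle.dump(i,open("w1.pkl","wb"))
print(np.round(i["pose"],3).tolist())
s=manip.sense();print(s["clock"],np.round(s["orientation"],3).tolist(),s["position"],s["finger_gap"],s["q"],s["ft_force"])
E
```

```text
[[0.325, -0.894, -0.309, 0.433], [0.946, 0.307, 0.108, 0.176], [-0.001, -0.327, 0.945, 0.375], [0.0, 0.0, 0.0, 1.0]]
1.9 [[-0.946, 0.324, -0.001], [0.324, 0.946, 0.0], [0.001, -0.0, -1.0]] [0.5124901  0.14908106 0.25022583] 0.4601817582887245 [ 3.49552431e+00  2.01882615e+01  7.68958889e+01  1.37710763e-02
  8.29517736e+01 -6.75771300e+01] [0.14445293 0.07157305 0.26619266]
```

View pics/w1.png

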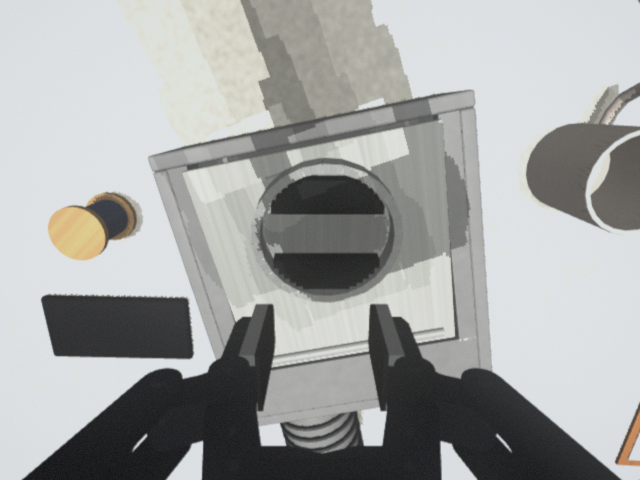

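The wrist view shows the slot horizontal, so it lies along tool y. The collar is centred near (327,229) and the slot band spans rows 213–253. The spool, phone and mug are all well clear. Next I'll check the centre from this view.

```bash
python3 - <<'E'
from h import *;import pickle
i=pickle.load(open("w1.pkl","rb"))
L,R,T,B=[ray(i,p,.113) for p in((258,229),(397,229),(327,158),(327,301))]
print(np.linalg.norm(L-R),np.linalg.norm(T-B),(L+R)/2,(T+B)/2)
a=ray(i,(328,213),.113);b=ray(i,(328,253),.113);print(a,b,(a+b)/2)
P=cloud(i);print(P[233,326],P[195,326],P[160,330],P[299,327])
R_=np.array([[-.946,.325],[.325,.946]]);t=np.array([.5125,.149])
print("tool d to collar",R_.T@((T+B)[:2]/2-t),"slot",R_.T@((a+b)[:2]/2-t))
E
```

```text
0.0984601779417834 0.10647127251212436 [0.51058074 0.15320434 0.113     ] [0.51400769 0.15168346 0.113     ]
[0.49962485 0.15729137 0.113     ] [0.52791251 0.1477389  0.113     ] [0.51376868 0.15251514 0.113     ]
[0.5157032  0.15044934 0.10435804] [0.48554945 0.16051614 0.12039286] [0.46568929 0.17019598 0.11132985] [0.56351339 0.13493755 0.11162876]
tool d to collar [-0.00055414  0.00302855] slot [-5.77516595e-05  3.73764125e-03]
```

Call:
apply_moves(
  motion=[
    {"travel": [-0.5,1.5,35],"turn": 0},
    {"travel": [0,0,35],"turn": 0},
    {"travel": [0,0,30],"turn": 0},
    {"travel": [0,0,10],"turn": 0},
    {"travel": [0,0,5],"turn": 0},
    {"travel": [0,0,0],"turn": 0},
    {"travel": [0,0,0],"turn": 0},
  ],
)

```text
clock: 2.78
position: [0.5145, 0.1497, 0.1362]
orientation: [[-0.946, 0.325, 0.002], [0.325, 0.946, 0.0], [-0.002, 0.001, -1.0]]
ft_force: [0.1, -0.3, 0.3]
finger_gap: 0.458
grasp_force: 0.0
```

```bash
python3 - <<'E'
from workcell import manip
from h import *
i=manip.get_image("wrist");cv2.imwrite("pics/w2.png",i["color"])
E
```

```text
(no output)
```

View pics/w2.png

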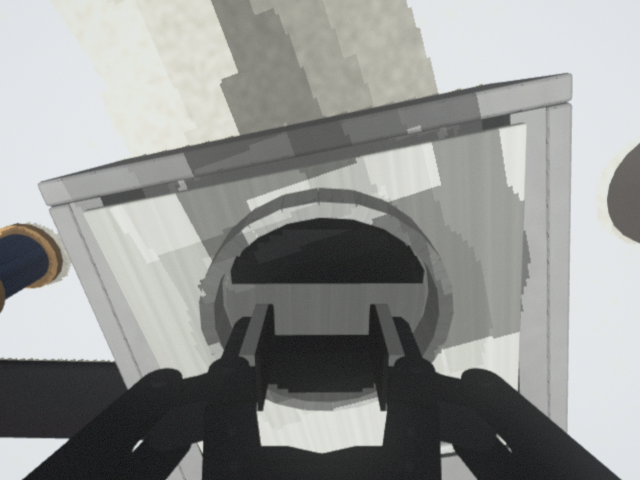

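The fingertips, at about (258,310) and (380,310), stand just above the slot, whose band spans rows 283–335. They are centred left to right between about 205 and 450. I'll go down gently and watch the force.

Call:
apply_moves(
  motion=[
    {"travel": [0,0,4],"turn": 0},
    {"travel": [0,0,4],"turn": 0},
    {"travel": [0,0,4],"turn": 0},
    {"travel": [0,0,0],"turn": 0},
  ],
)

```text
clock: 3.32
position: [0.514, 0.1496, 0.1229]
orientation: [[-0.946, 0.326, -0.001], [0.326, 0.946, -0.0], [0.001, -0.0, -1.0]]
ft_force: [-0.2, -0.2, 0.1]
finger_gap: 0.463
grasp_force: 0.0
```

Call:
apply_moves(
  motion=[
    {"travel": [0,0,3],"turn": 0},
    {"travel": [0,0,3],"turn": 0},
    {"travel": [0,0,0],"turn": 0},
    {"travel": [0,0,0],"turn": 0},
  ],
)

```text
clock: 3.82
position: [0.5141, 0.1497, 0.1174]
orientation: [[-0.946, 0.325, -0.0], [0.325, 0.946, -0.0], [0.0, -0.0, -1.0]]
ft_force: [-0.7, 1.0, 1.6]
finger_gap: 0.461
grasp_force: 0.7
```

Call:
apply_moves(
  motion=[
    {"travel": [0,0,3],"turn": 0},
    {"travel": [0,0,3],"turn": 0},
    {"travel": [0,0,2],"turn": 0},
    {"travel": [0,0,0],"turn": 0},
    {"travel": [0,0,0],"turn": 0},
  ],
)

```text
clock: 4.45
position: [0.5141, 0.1496, 0.1094]
orientation: [[-0.946, 0.325, -0.0], [0.325, 0.946, -0.0], [0.0, -0.0, -1.0]]
ft_force: [-2.7, -0.7, 3.8]
finger_gap: 0.46
grasp_force: 2.2
```

Call:
apply_moves(
  motion=[
    {"travel": [0,0,1],"turn": 0},
    {"travel": [0,0,1],"turn": 0},
    {"travel": [0,0,0],"turn": 0},
    {"travel": [0,0,0],"turn": 0},
  ],
)

```text
clock: 4.95
position: [0.5141, 0.1496, 0.1074]
orientation: [[-0.946, 0.325, 0.0], [0.325, 0.946, -0.0], [-0.0, -0.0, -1.0]]
ft_force: [-2.8, -0.4, 5.3]
finger_gap: 0.463
grasp_force: 2.6
```

Call:
apply_moves(
  motion=[
    {"travel": [0,0,1],"turn": 0},
    {"travel": [0,0,0.5],"turn": 0},
    {"travel": [0,0,0],"turn": 0},
    {"travel": [0,0,0],"turn": 0},
  ],
)

```text
clock: 5.45
position: [0.5142, 0.1496, 0.1061]
orientation: [[-0.946, 0.325, 0.0], [0.325, 0.946, -0.0], [-0.0, 0.0, -1.0]]
ft_force: [-3.5, -0.2, 7.3]
finger_gap: 0.46
grasp_force: 3.4
```

Call:
apply_moves(
  motion=[
    {"travel": [0,0,0.5],"turn": 0},
    {"travel": [0,0,0.5],"turn": 0},
    {"travel": [0,0,0],"turn": 0},
    {"travel": [0,0,0],"turn": 0},
  ],
)

```text
clock: 5.95
position: [0.5142, 0.1496, 0.1059]
orientation: [[-0.946, 0.325, 0.001], [0.325, 0.946, -0.0], [-0.001, 0.0, -1.0]]
ft_force: [-5.3, -0.7, 15.0]
finger_gap: 0.457
grasp_force: 7.6
```

The force rose to 15 N with no further travel, so the panel is flush on its stop. Now I'll turn.

Call:
apply_moves(
  motion=[
    {"travel": [0,0,0],"turn": 4},
    {"travel": [0,0,0],"turn": 5},
    {"travel": [0,0,0],"turn": 5},
    {"travel": [0,0,0],"turn": 5},
    {"travel": [0,0,0],"turn": 5},
    {"travel": [0,0,0],"turn": 5},
    {"travel": [0,0,0],"turn": 5},
    {"travel": [0,0,0],"turn": 0},
  ],
)

```text
clock: 6.95
position: [0.5129, 0.1495, 0.1059]
orientation: [[-0.601, 0.799, -0.002], [0.799, 0.601, -0.001], [0.001, -0.002, -1.0]]
ft_force: [-12.1, -2.0, 19.4]
finger_gap: 0.459
grasp_force: 9.8
```

```bash
python3 -c "
from workcell import manip
print(manip.sense()['torque'])"
```

```text
[-0.35648953  2.01640474 -0.04613646]
```

Call:
apply_moves(
  motion=[
    {"travel": [0.6,-0.8,0],"turn": 5},
    {"travel": [0,0,0],"turn": 5},
    {"travel": [0,0,0],"turn": 5},
    {"travel": [0,0,0],"turn": 5},
    {"travel": [0,0,0],"turn": 5},
    {"travel": [0,0,0],"turn": 5},
    {"travel": [0,0,0],"turn": 0},
  ],
)

```text
clock: 7.82
position: [0.5116, 0.1499, 0.1059]
orientation: [[-0.121, 0.993, -0.003], [0.993, 0.121, 0.0], [0.001, -0.003, -1.0]]
ft_force: [-13.7, 0.4, 19.9]
finger_gap: 0.457
grasp_force: 10.0
```

```bash
python3 -c "
from workcell import manip
print(manip.sense()['torque'])"
```

```text
[ 0.05565837  2.16107245 -0.0461206 ]
```

Call:
apply_moves(
  motion=[
    {"travel": [0,-1,0],"turn": 5},
    {"travel": [0,0,0],"turn": 5},
    {"travel": [0,0,0],"turn": 5},
    {"travel": [0,0,0],"turn": 5},
    {"travel": [0,0,0],"turn": 0},
    {"travel": [0,0,0],"turn": 0},
  ],
)

```text
clock: 8.57
position: [0.5124, 0.1498, 0.106]
orientation: [[0.225, 0.974, 0.002], [0.974, -0.225, 0.001], [0.001, 0.001, -1.0]]
ft_force: [-5.3, 1.0, 13.8]
finger_gap: 0.459
grasp_force: 7.3
```

```bash
python3 -c "
from workcell import manip
print(manip.sense()['torque'])
import cv2;cv2.imwrite('pics/t2.png',cv2.resize(manip.get_image('wrist')['color'],None,fx=1,fy=1))"
```

```text
[ 0.1922978   1.06550306 -0.03435738]
```

View pics/t2.png

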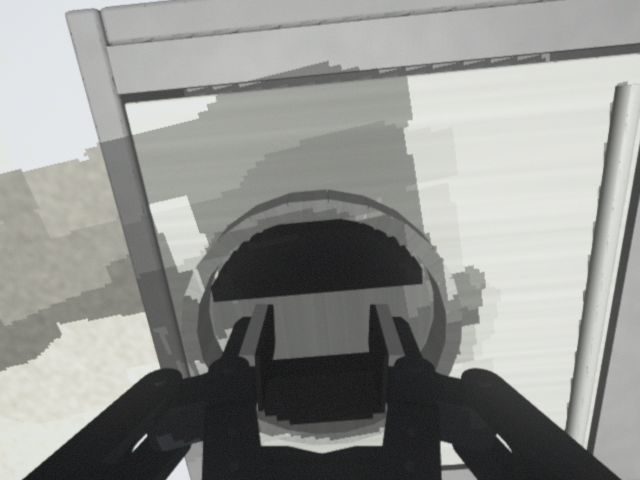

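The slot's upper edge, from (213,300) to (422,283), runs almost parallel to the box's side, so the fastener is near its stop. I'll keep turning until the torque rises.

Call:
apply_moves(
  motion=[
    {"travel": [0,0,0.3],"turn": 4},
    {"travel": [0,0,0],"turn": 4},
    {"travel": [0,0,0],"turn": 0},
    {"travel": [0,0,0],"turn": 0},
  ],
)

```text
clock: 9.12
position: [0.5137, 0.1502, 0.106]
orientation: [[0.358, 0.934, 0.005], [0.934, -0.358, 0.001], [0.003, 0.004, -1.0]]
ft_force: [0.2, 2.9, 13.2]
finger_gap: 0.456
grasp_force: 9.4
```

```bash
python3 -c "
from workcell import manip
s=manip.sense();print(s['torque'],s['q'][5],s['joint_efforts'])"
```

```text
[0.62909611 0.26647589 0.18897969] 24.524353894976834 [ -1.95465222 -39.65918183 -14.70569283  -0.73340172  -0.22619537
   0.2000034 ]
```

Call:
apply_moves(
  motion=[
    {"travel": [0,0,0],"turn": 4},
    {"travel": [0,0,0],"turn": 3},
    {"travel": [0,0,0],"turn": 0},
    {"travel": [0,0,0],"turn": 0},
  ],
)

```text
clock: 9.62
position: [0.5153, 0.1514, 0.1061]
orientation: [[0.467, 0.884, 0.01], [0.884, -0.467, 0.004], [0.008, 0.007, -1.0]]
ft_force: [7.9, 10.6, 6.7]
finger_gap: 0.46
grasp_force: 29.3
```

```bash
python3 -c "
from workcell import manip
s=manip.sense();print(s['torque'],s['q'][5],s['joint_efforts'])
import cv2;cv2.imwrite('pics/t3.png',manip.get_image('wrist')['color'])"
```

```text
[ 2.0824562  -1.01281986  1.53974876] 31.40094710024684 [ -6.4418073  -42.30277419 -12.07152486  -1.96212821   1.77930817
   1.4892647 ]
```

View pics/t3.png

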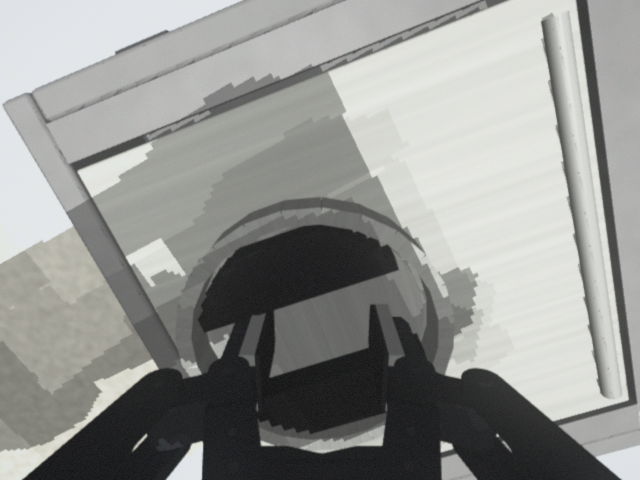

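The torque rose to 1.5 N m, and the slot edge, (200,332)–(397,270), is about parallel to the panel's side, so the fastener is on its stop. I'll turn back into the slack and then lift clear.

Call:
apply_moves(
  motion=[
    {"travel": [0,0,0],"turn": -5},
    {"travel": [0,0,0],"turn": -5},
    {"travel": [0,0,0],"turn": -3},
    {"travel": [0,0,-1],"turn": 0},
    {"travel": [0,0,-2],"turn": 0},
    {"travel": [0,0,0],"turn": 0},
  ],
)

```text
clock: 10.42
position: [0.5133, 0.1506, 0.1075]
orientation: [[0.258, 0.966, 0.003], [0.966, -0.258, 0.002], [0.003, 0.002, -1.0]]
ft_force: [2.3, 6.3, -1.0]
finger_gap: 0.462
grasp_force: 3.6
```

Call:
apply_moves(
  motion=[
    {"travel": [0,0,-10],"turn": 0},
    {"travel": [0,0,-20],"turn": 0},
    {"travel": [0,0,-30],"turn": 0},
    {"travel": [0,0,-30],"turn": 0},
    {"travel": [0,0,-30],"turn": 0},
    {"travel": [0,0,0],"turn": 0},
    {"travel": [0,0,0],"turn": 0},
  ],
)

```text
clock: 11.3
position: [0.512, 0.1494, 0.2266]
orientation: [[0.259, 0.966, -0.001], [0.966, -0.259, -0.0], [-0.0, -0.001, -1.0]]
ft_force: [0.2, -0.2, 0.1]
finger_gap: 0.461
grasp_force: 0.0
```

```bash
python3 - <<'E'
from workcell import manip
from h import *
i=manip.get_image("wrist");cv2.imwrite("pics/w4.png",i["color"]);P=cloud(i)
import pickle;pickle.dump(i,open("w4.pkl","wb"))
x=np.array([np.cos(np.radians(-7.7)),np.sin(np.radians(-7.7))]);y=np.array([-x[1],x[0]])
q=P[...,:2]-np.array([.5145,.150])
a,b=q@x,q@y; v=i["range_z"]>0
for A in(-.063,-.03,0,.06,.1):
    m=v&(abs(a-A)<.004)&(abs(b)<.08)&((abs(b)>.06)|(abs(A)>.055))
    print(A,m.sum(),np.median(P[m][:,2]) if m.any() else None)
m=v&(abs(a)<.02)&(abs(b)<.01);print("floor",np.median(P[m][:,2]))
E
```

```text
-0.063 2349 0.08741673350940687
-0.03 612 0.08755581716280608
0 605 0.08743876532834388
0.06 3125 0.08725857072109733
0.1 2511 0.08676319886397049
floor 0.2817328585653268
```

View pics/w4.png

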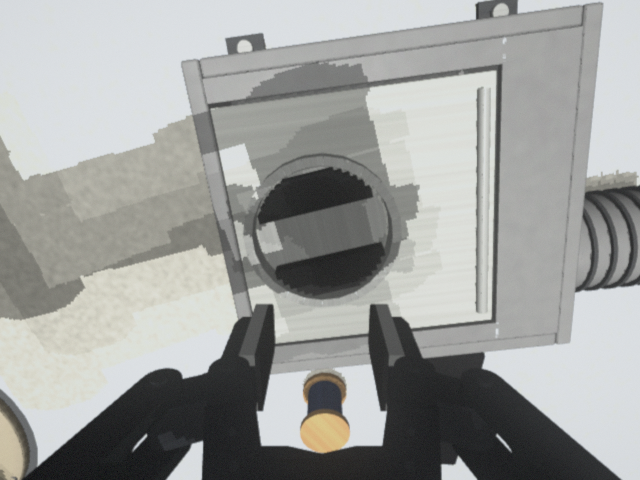

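```bash
python3 - <<'E'
from h import *;import pickle
i=pickle.load(open("w4.pkl","rb"))
def yaw(p,q,h):
    d=ray(i,q,h)-ray(i,p,h);return np.degrees(np.arctan2(d[1],d[0]))
print("slot",yaw((258,222),(372,195),.1015),yaw((278,267),(384,241),.1015))
print("panel",yaw((210,103),(500,68),.085),yaw((275,345),(497,321),.085),"box",yaw((187,62),(585,8),.085),yaw((250,372),(570,342),.085))
print("hinge",yaw((485,88),(484,313),.085)+90)
E
```

```text
slot -1.333150409589198 -0.2475201817243122
panel -8.604585761145557 -7.817732631875812 box -8.071537085528357 -8.596750094515894
hinge -7.351478216765543
```

The panel is flat and latched, with its top at 87 mm. The slot is about 7° short of its stop (about 1.44 rad) because backing off while still pressing dragged it. I'll go back in without pressing the floor, turn it to the stop again, and back off less.

Call:
apply_moves(
  motion=[
    {"travel": [1,1.8,40],"turn": -3},
    {"travel": [0,0,40],"turn": 0},
    {"travel": [0,0,20],"turn": 0},
    {"travel": [0,0,8],"turn": 0},
    {"travel": [0,0,5],"turn": 0},
    {"travel": [0,0,5],"turn": 0},
    {"travel": [0,0,0],"turn": 0},
    {"travel": [0,0,0],"turn": 0},
  ],
)

```text
clock: 12.35
position: [0.5144, 0.15, 0.1099]
orientation: [[0.208, 0.978, 0.001], [0.978, -0.208, 0.0], [0.0, 0.001, -1.0]]
ft_force: [-0.1, 0.4, -0.4]
finger_gap: 0.464
grasp_force: 0.0
```

Call:
apply_moves(
  motion=[
    {"travel": [0,0,0],"turn": 4},
    {"travel": [0,0,0],"turn": 4},
    {"travel": [0,0,0],"turn": 4},
    {"travel": [0,0,0],"turn": 0},
    {"travel": [0,0,0],"turn": 0},
  ],
)

```text
clock: 12.98
position: [0.5153, 0.1509, 0.1101]
orientation: [[0.406, 0.914, 0.004], [0.914, -0.406, 0.002], [0.003, 0.002, -1.0]]
ft_force: [4.3, 5.5, -2.0]
finger_gap: 0.462
grasp_force: 3.1
```

```bash
python3 -c "
from workcell import manip
s=manip.sense();print(s['torque'],s['joint_efforts'])"
```

```text
[ 0.98583993 -0.6608059   0.14932978] [ -2.51797937 -47.08150506 -16.42635584  -1.1539755    1.06926117
   0.19908435]
```

Call:
apply_moves(
  motion=[
    {"travel": [0,0,0],"turn": 3},
    {"travel": [0,0,0],"turn": 3},
    {"travel": [0,0,0],"turn": 0},
    {"travel": [0,0,0],"turn": 0},
  ],
)

```text
clock: 13.48
position: [0.517, 0.1513, 0.1105]
orientation: [[0.498, 0.867, 0.008], [0.867, -0.498, 0.002], [0.006, 0.006, -1.0]]
ft_force: [11.1, 7.5, -4.8]
finger_gap: 0.458
grasp_force: 37.7
```

```bash
python3 -c "
from workcell import manip
s=manip.sense();print(s['torque'],s['joint_efforts'])"
```

```text
[ 1.79534388 -1.5422852   1.50168814] [ -3.7071041  -48.44999313 -13.57866615  -1.29953898   2.64035694
   1.50571134]
```

At the stop again, 1.5 N m. Back off and lift, free of the floor.

Call:
apply_moves(
  motion=[
    {"travel": [0,0,0],"turn": -4},
    {"travel": [0,0,0],"turn": -4},
    {"travel": [0,0,0],"turn": -3},
    {"travel": [0,0,0],"turn": 0},
  ],
)

```text
clock: 13.98
position: [0.5143, 0.15, 0.1098]
orientation: [[0.326, 0.945, 0.001], [0.945, -0.326, 0.0], [0.0, 0.001, -1.0]]
ft_force: [-0.5, -0.6, 0.0]
finger_gap: 0.459
grasp_force: 0.0
```

Call:
apply_moves(
  motion=[
    {"travel": [0,0,-10],"turn": 0},
    {"travel": [0,0,-20],"turn": 0},
    {"travel": [0,0,-30],"turn": 0},
    {"travel": [0,0,-30],"turn": 0},
    {"travel": [0,0,-30],"turn": 0},
    {"travel": [0,0,0],"turn": 0},
    {"travel": [0,0,0],"turn": 0},
  ],
)

```text
clock: 14.85
position: [0.5138, 0.15, 0.2293]
orientation: [[0.326, 0.945, -0.001], [0.945, -0.326, -0.0], [-0.0, -0.001, -1.0]]
ft_force: [-0.0, -0.3, 0.1]
finger_gap: 0.456
grasp_force: 0.0
```

```bash
python3 - <<'E'
from workcell import manip
import cv2,pickle
i=manip.get_image("wrist");cv2.imwrite("pics/w5.png",i["color"]);pickle.dump(i,open("w5.pkl","wb"))
E
```

```text
(no output)
```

View pics/w5.png

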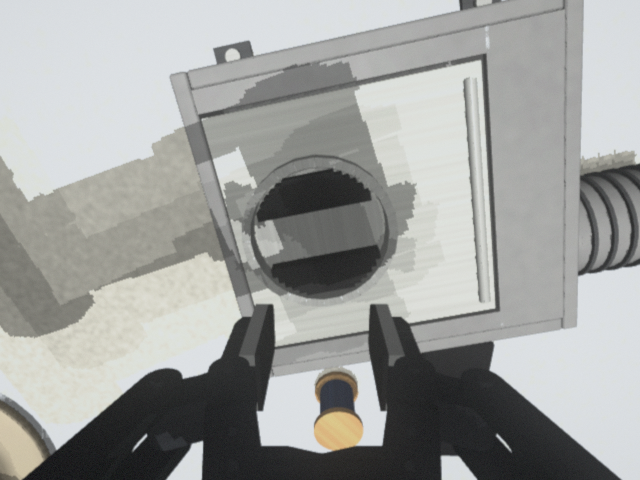

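The slot edge, (258,220)–(370,201), is now parallel to the panel's sides, so the fastener is at its stop. The panel is flat, the gripper is clear, and the spool, phone and mug were not touched. Handing in.

```bash
python3 -c "
from workcell import manip
print(manip.finish_job())"
```

```text
the job is handed in; nothing more can be done
None
```

The panel is pressed flush, the fastener is turned to its stop and the panel stays shut with the gripper clear; the job is handed in, but no verdict came back.

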